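# Open the microcentrifuge and hold its lid up

## Task

The spin is over and the lid of the microcentrifuge is still latched: press the lid-release key, the long bar key at the right-hand end of the sloping control panel, fully down and let it come up again, so that the lid pops open a crack. Then take the lid by the handle at its front edge, lift it and hold it open at 60 degrees from closed, so that a colleague can take the tubes out of the rotor; nothing else keeps this lid up, so finish while still holding it there by the handle. Do not press the round start key at the left-hand end of the panel, and leave the other things on the bench where they stand.

Things in the scene. Friction and masses are not known exactly. Their poses are not given: they have to be found in the camera images.
- centrifuge: white microcentrifuge, 240 mm deep (x), 220 wide (y), fixed; origin: centre of its underside, x to its back, y to its left (seen from the front), z up. Deck 112 mm high, on it the grey lid, 154 x 196 mm, front edge at x = -50 mm, clear dome up to 138 mm high. From x = -55 to -120 mm the control panel slopes down to the front at 21.8 degrees, from 92 to 66 mm high
- release_key (a joint): lid-release key: travel in m, 0 up, 0.005 fully down; spring, about 2 N to start and 5 to 6 N fully down, comes up again by itself. The lid stays latched until it is pressed
- release_key_top (a point): centre of the top face of the release key, a bar 40 mm long (y) and 18 wide, 10 mm proud of the panel, 68 mm to the right of its middle; z = outward normal of the panel (21.8 degrees from vertical, leaning to the front), the key is pressed against it; y along the bar
- start_key (a joint): start key: travel in m, 0 up, 0.004 down; not to be pressed
- start_key_top (a point): centre of the top of the start key, round, 18 mm across, 9 mm proud of the panel, 84 mm to the left of the middle; z = outward normal of the panel
- lid (a joint): opening angle of the lid in rad: 0 closed, grows as its front edge goes up, stop at 1.45. Once unlatched, a spring plunger pops it up to about 0.12 within half a second; it can be lifted on from there, and falls back if let go. The lid weighs 0.3 to 0.6 kg
- lid_hinge (a point): middle of the lid's hinge line, 108 mm behind the centrifuge's centre and 116 mm high; axes turn with the lid and equal the centrifuge's when the lid is closed; the hinge line is y, a turn about +y opens
- handle (a point): the lid's handle, a flat grey tongue, 34 mm wide (y), 12 thick (z), sticking out 48 mm from the middle of the lid's front edge, rigid with the lid. Origin: where to grip it, mid-width and mid-thickness, 32 mm in front of the lid's edge; with the lid closed 190 mm in front of the hinge line, 4 mm above it, 120 mm above the bench and 38 mm above the panel. x points to the hinge, y along the hinge line
- tube_rack: aluminium rack 200 x 66 mm and 56 mm high, full of capped blood tubes reaching 102 mm, loose, close beside the centrifuge's left flank; origin at the centre of its underside
- microtube_rack: white block 70 x 110 mm with black-capped microtubes, 42 mm high in all, loose, in front of the centrifuge; origin at the centre of its underside
- tip_box: grey pipette-tip box with a clear cover, 122 x 82 mm, 88 mm high, loose, close beside the centrifuge's right flank; origin at the centre of its underside
- reagent_bottle: amber jar, 68 mm across, 135 mm high, loose, out to one side; origin at the centre of its underside
- beaker: glass beaker, 76 mm across, 95 mm high, loose, out to one side; origin at the centre of its underside
- timer: white bench timer 45 x 75 mm, 30 mm high, loose, out to one side; origin at the centre of its underside

How it is judged:
By the outcome, as a careful person would: the job done as asked, in the order asked, and still so for the second after the job is handed in, while the arm keeps its last pose, push and grip.
It also fails if it takes over 48 s, if anything falls off the work surface, if the arm or the gripper's body presses on something with over 40 N, if the wrist force passes 120 N, or if a joint passes its speed limit or range.

## Robot

A 6-joint arm with a two-finger parallel gripper is mounted at the origin on the work surface. World frame = base frame: x ahead of the robot, y to its left, z up, the work surface at z = 0. Lengths are in m, angles in rad, forces in N, time in s.
With the tool pointing down it reaches from about 0.225 to 0.875 m from the base axis. Payload 3.4 kg.
Tool frame: the origin (TCP) lies at the very end of the fingers, on their centre line; the grasp point (between the pads) lies 19 mm behind it; z points along the fingers, y is the direction in which the jaws open and shut (so a half turn about z gives the same grasp; the last joint's range is limited). The gripper opens to 85 mm and grips with 20 to 120 N. Pads are 22 mm wide; open, the fingers measure 114 mm over their backs; the gripper's body (76 mm by 85 mm) begins 54 mm behind the grasp point. The pads swing forward as they close: fully open they stand 13 mm farther back than shut.
Start: joints at [-1.446, 0.276, 1.505, -0, 1.361, -0.121], TCP at [0.14, -0.558, 0.231] pointing down, gripper open.
Joint ranges: [-2.89, 2.89], [-0.75, 2.08], [0.22, 2.7], [-1.18, 4.32], [0.11, 2.71], [-2.7, 2.7]. Speed limits (rad/s): [2.57, 2.57, 3.14, 3.14, 3.14, 3.14].

## Interface

Orientations are given as a unit quaternion [w, x, y, z].
In Python, from rig import get_state, get_image, calibration, sign_off gives the robot as it stands. The module is installed in compiled form; this text tells all that it offers.
- The arm moves only by the tool drive_tool, never from a script. Its argument "targets" is one flat list of numbers, 7 for each row, row after row: the turn, a rotation vector about the tool's x, y, z in degrees, then the shift along the tool's x, y, z in mm, then the opening, from 0 (shut) to 1 (fully open). In form: [wx, wy, wz, tx, ty, tz, fingers, wx, wy, wz, tx, ty, tz, fingers, ...]. A call has 1 to 12 rows; each row shifts and turns the commanded pose from where the row before left it, along the tool's axes as they then stand; what a row does not reach is not made up. A row lasts 1/8 s, in which the tool goes at most 62.5 mm and 10.7 degrees, less where a joint would pass 70% of its speed; a pose out of reach is approached as far as the arm can. A call is refused whole if a number of a shift passes 62.5 or a number of a turn 10.7, either way. A call with a gripper value outside its range is refused whole. The fingers move at their own pace and stop on an object; "grip_force" is the grip in N (left out, the last holds). Time passes only in rows, so rows that do not move let the fingers close. It gives the time, the measured TCP pose, the force and the opening at its end, in the units of the state.
- get_state(): the state, without advancing time (a new reading comes with each control period).
- get_image(name): name is "scene" or "side" or "wrist"; returns the picture (384x512x3 uint8, red, green, blue); there is no depth.
- calibration(name): a dict with "mtx" (3x3 intrinsics, pixels), "world_to_cam" (4x4, takes a point from world to camera coordinates); the wrist camera has in their place "hand_eye" (4x4, takes a point from camera to tool coordinates, whose origin is the TCP and whose axes are the flange's). Camera axes: x right, y down, z forward; pixel columns grow to the right and rows downward; lengths in m; the calibration is good to about 2 mm. A picture is of the moment at which its call begins: read the wrist's pose just before it. calibration takes no time and is no camera call.
- sign_off(): hands the job in, once; it reports no verdict.
The state is a dict: "clock": time; "qpos": joint angles; "qd": joint speeds; "effort": joint torques, N m; "position": TCP position; "ee_rot": TCP orientation; "contact_force": force on the tool from outside, world axes, zero at the start; "moment": the same for the moment, N m; "width": finger opening in m.
Only numpy, scipy, OpenCV 4.12 (cv2) and the standard library are available. Lean on these libraries where they do the work, as an engineer would, in place of code of your own. Each camera call takes 0.05 s, during which the arm holds its last target.

## Working session

There is one attempt and no reset: what is moved stays moved. The work goes in short steps, Python scripts to look and compute and a tool call to move; the robot and the scene stay as the last step left them, time stands still between calls to the robot, and variables do not carry over. Pictures are saved under pics/ and viewed, and the job is handed in when it is done.

Besides the shell and the picture viewer there is one more tool, called after "Call:" in YAML: its name, and indented under it one key for each argument. drive_tool: Moves the arm, as the interface text tells. Its arguments: {"type":"object","properties":{"targets":{"type":"array"},"grip_force":{"type":"number"}},"required":["targets"]}

```bash
ls; mkdir -p pics; python3 - <<'E'
from rig import *
import cv2
print(get_state())
for n in ("scene","side","wrist"):
    cv2.imwrite(f"pics/{n}0.png",get_image(n)[:,:,::-1])
    c=calibration(n); print(n,{k:v.tolist() if hasattr(v,'tolist') else v for k,v in c.items()})
E
```

```text
pics
{'clock': 0.0, 'qpos': array([-1.44597199e+00,  2.76622983e-01,  1.50615145e+00, -8.72673427e-06,
        1.36069180e+00, -1.20980541e-01]), 'qd': array([ 0.00063372, -0.00078763, -0.00093261,  0.00077401,  0.0003593 ,
        0.00149462]), 'effort': array([ 1.01680867e-03, -4.16759455e+01, -2.45801353e+01, -3.10552459e-04,
        1.08214360e-02, -1.51231955e-06]), 'position': array([ 0.13985458, -0.5571833 ,  0.23041645]), 'ee_rot': array([-9.36776910e-04,  9.92456450e-01,  1.22594118e-01, -6.06695682e-06]), 'contact_force': array([ 0.43716436,  0.46994498, -0.39007117]), 'moment': array([-0.012664  , -0.01632281, -0.01512209]), 'width': 0.08530640147906828}
scene {'mtx': [[480.38092081827546, 0.0, 248.11555256064838], [0.0, 480.38092081827546, 184.66866727646425], [0.0, 0.0, 1.0]], 'world_to_cam': [[-0.7858116466748978, 0.6184657868279536, 0.00035563094106557937, 0.45371048561862004], [0.4275374063182604, 0.5436367560327863, -0.7222678476083533, -0.19100875730456496], [-0.4468912867227785, -0.5674144411393045, -0.6916133528481286, 2.0248786445621123], [0.0, 0.0, 0.0, 1.0]]}
s
[... 151 characters left out ...]
0520241, -0.24309872287265596, -0.012130669224281791, 0.5554546507397132], [-0.16872357119863826, 0.7074295006183701, -0.6863496617445234, 0.16261217846324671], [0.17543231948567334, -0.6636614442564275, -0.7271705361793402, 1.0382938329968292], [0.0, 0.0, 0.0, 1.0]]}
wrist {'mtx': [[288.3520304309034, 0.0, 258.8189596146247], [0.0, 288.3520304309034, 190.78695982633732], [0.0, 0.0, 1.0]], 'hand_eye': [[-0.0002877338652847392, -0.9448120795588394, -0.3276126547142559, 0.08511113415600594], [0.9999998356402487, -0.0004343214645955363, 0.00037427842424368665, 0.0005690847016177614], [-0.0004959119843591734, -0.32761249317534413, 0.9448120492387558, -0.14272219519481918], [0.0, 0.0, 0.0, 1.0]]}
```

View pics/scene0.png

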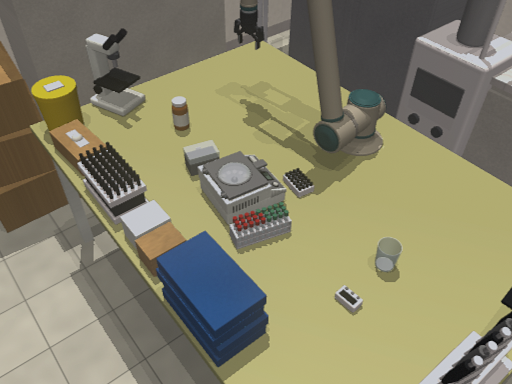

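View pics/side0.png

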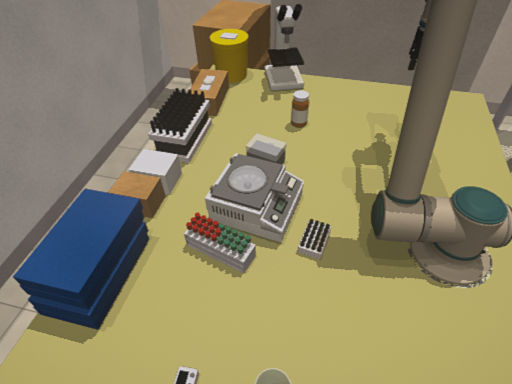

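View pics/wrist0.png

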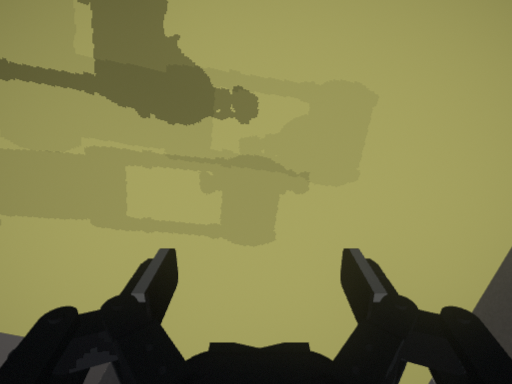

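```bash
python3 - <<'E'
import cv2
a=cv2.imread("pics/side0.png")[140:270,180:345]; cv2.imwrite("pics/side0c.png",cv2.resize(a,None,fx=4.5,fy=4.5,interpolation=cv2.INTER_CUBIC))
a=cv2.imread("pics/scene0.png")[135:250,175:325]; cv2.imwrite("pics/scene0c.png",cv2.resize(a,None,fx=5,fy=5,interpolation=cv2.INTER_CUBIC))
E
```

```text
(no output)
```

View pics/side0c.png

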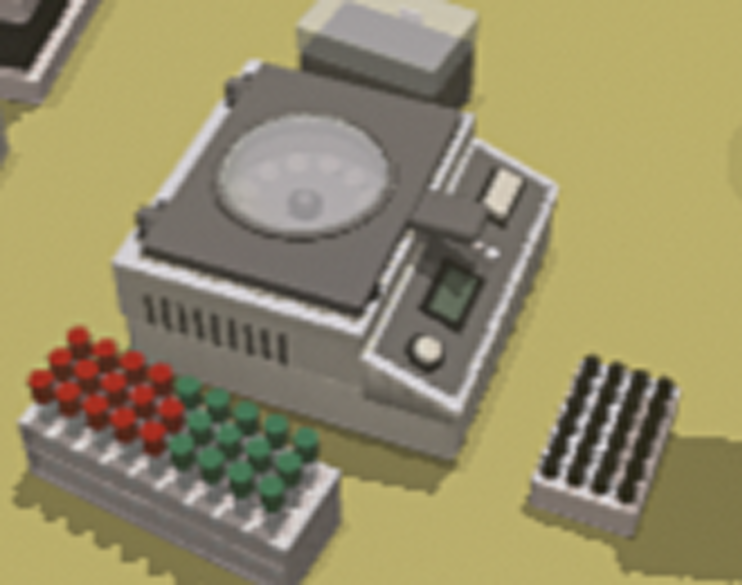

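View pics/scene0c.png

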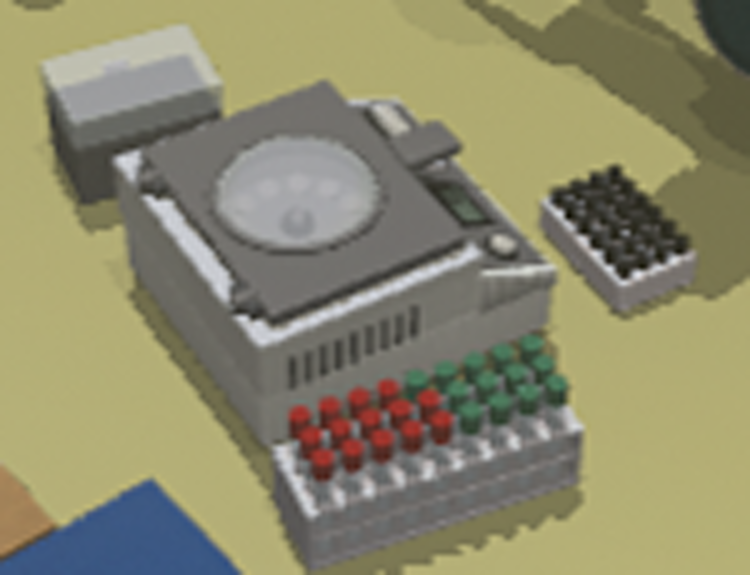

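```bash
cat > h.py <<'E'
import numpy as np, cv2
from rig import *
from scipy.spatial.transform import Rotation as R
from scipy.optimize import least_squares
def proj(n,P):
    c=calibration(n); K=np.array(c['mtx']);T=np.array(c['world_to_cam'])
    p=np.atleast_2d(P)@T[:3,:3].T+T[:3,3]; q=p@K.T; return q[:,:2]/q[:,2:]
def world(pose,P):
    x,y,a=pose[:3];P=np.atleast_2d(P); c,s=np.cos(a),np.sin(a)
    return P@np.array([[c,-s,0],[s,c,0],[0,0,1]]).T+[x,y,0]
E
python3 - <<'E'
from h import *
S=[((-120,110,66),(458,408)),((-120,-110,66),(555,187)),((-55,110,92),(368,355)),((-55,-110,92),(478,143)),((-120,110,0),(452,460)),((120,110,112),(117,263)),((120,-110,112),(253,62))]
C=[((-120,110,66),(553,270)),((120,-110,112),(117,157)),((120,110,112),(262,345))]
keyS=[(428,346),(506,186)];keyC=[(502,243),(390,118)]
def res(p):
    r=[]
    kx=p[3]; z=92-(-55-kx)*.4
    n=np.array([-np.sin(.3805),0,np.cos(.3805)])
    ks=[np.array([kx,84,z])+9*n,np.array([kx,-68,z])+10*n]
    for nm,L,k,f,o in(("side",S,keyS,4.5,(180,140)),("scene",C,keyC,5,(175,135))):
        P=[a for a,_ in L]+ks; uv=np.array([b for _,b in L]+k)/f+o
        r.append(proj(nm,world(p,np.array(P)/1000))-uv)
    return np.vstack(r)
s=least_squares(lambda p:res(p).ravel(),[.5,0,0,-87],loss='soft_l1',x_scale=[.1,.1,.1,10])
print(s.x,np.degrees(s.x[2]));print(res(s.x).round(1).tolist())
E
```

```text
[ 5.79391734e-01 -3.39050790e-02 -1.36160529e-01 -8.51625761e+01] -7.801423647819108
[[0.6, 0.9], [1.4, -0.6], [-0.8, 0.3], [-0.3, -1.7], [1.0, 2.9], [-0.9, -0.4], [-0.2, -1.1], [0.1, -0.1], [-0.6, 0.5], [0.8, -0.3], [-0.7, -0.1], [-0.5, 0.2], [-0.1, -0.7], [0.4, -0.1]]
```

```bash
cat >> h.py <<'E'
POSE=[.5794,-.0339,-.13616]
def cfR(pose=None): return R.from_euler('z',(pose or POSE)[2])
def toolR(pitch,pose=None):
    # tool z at pitch deg below centrifuge +x ; tool x up-forward ; tool y = z x x
    p=np.radians(pitch); z=np.array([np.cos(p),0,-np.sin(p)]); x=np.array([np.sin(p),0,np.cos(p)])
    return cfR(pose)*R.from_matrix(np.c_[x,np.cross(z,x),z])
def cur():
    s=get_state(); q=s['ee_rot']; return s,R.from_quat([q[1],q[2],q[3],q[0]]),np.array(s['position'])
def plan(pos,Rt):
    s,Rc,p=cur(); rv=(Rc.inv()*Rt).as_rotvec(degrees=True); d=np.array(pos)-p
    print('clock',s['clock'],'pos',p.round(4),'F',np.round(s['contact_force'],1),'w',round(s['width'],4),'q',np.round(s['qpos'],2))
    print('turn',rv.round(2),'| shift before turn',(Rc.inv().apply(d)*1000).round(1),'| after turn',(Rt.inv().apply(d)*1000).round(1))
n=np.array([-np.sin(.3805),0,np.cos(.3805)])
def keytop(kx=-85.2,y=-68): return (np.array([kx,y,92-(-55-kx)*.4])+10*n)/1000
E
python3 - <<'E'
from h import *
k=world(POSE,keytop())[0]; print('key',k, 'handle',world(POSE,[-.082,0,.12]))
v=k+cfR().apply([-.08,0.05,.0])+[0,0,.22]; print(v)
plan(v,toolR(68.2))
E
```

```text
key [ 0.48207879 -0.08920149  0.08920479] handle [[ 0.49815895 -0.02276935  0.12      ]]
[ 0.40960621 -0.02880509  0.30920479]
clock 0.15 pos [ 0.1399 -0.5573  0.2306] F [-0.1 -0.5  0. ] w 0.0854 q [-1.45  0.28  1.51 -0.    1.36 -0.12]
turn [-4.24 21.54 21.6 ] | shift before turn [ 390.3 -447.1  -77.9] | after turn [ 2.107e+02 -5.602e+02 -4.000e-01]
```

Call:
drive_tool:
  targets: [0,0,0,33,-37,-6.5,0,0,0,0,33,-37,-6.5,0,0,0,0,33,-37,-6.5,0,0,0,0,33,-37,-6.5,0,0,0,0,33,-37,-6.5,0,0,0,0,33,-37,-6.5,0,0,0,0,33,-37,-6.5,0,0,0,0,33,-37,-6.5,0,0,0,0,33,-37,-6.5,0,0,0,0,33,-37,-6.5,0,0,0,0,33,-37,-6.5,0,0,0,0,33,-37,-6.5,0]
  grip_force: 40

```text
clock: 1.65
position: [0.4163, -0.0291, 0.3094]
ee_rot: [0.0, 0.992, 0.123, 0.0]
contact_force: [0.9, -0.9, 0.8]
width: 0.0003
```

Call:
drive_tool:
  targets: [-1.06,5.4,5.4,0,0,0,0,-1.06,5.4,5.4,0,0,0,0,-1.06,5.4,5.4,0,0,0,0,-1.06,5.4,5.4,0,0,0,0,0,0,0,0,0,0,0,0,0,0,0,0,0,0]

```text
clock: 2.4
position: [0.4164, -0.0309, 0.3097]
ee_rot: [0.014, 0.98, -0.066, 0.189]
contact_force: [0.4, -0.4, 0.6]
width: -0.0001
```

```bash
python3 - <<'E'
from h import *
k=world(POSE,keytop())[0]
v=k+cfR().apply([-.08,0.05,.0])+[0,0,.22]
plan(v,toolR(68.2))
s,Rc,p=cur(); im=get_image("wrist"); np.savez('w1.npz',R=Rc.as_matrix(),p=p)
cv2.imwrite("pics/w1.png",im[:,:,::-1])
E
```

```text
clock 2.4 pos [ 0.4164 -0.0309  0.3097] F [ 0.4 -0.4  0.6] w -0.0001 q [-0.29 -0.22  1.9   0.06  1.09  1.4 ]
turn [ 0.06 -0.07  0.1 ] | shift before turn [-6.7 -1.2 -2.2] | after turn [-6.7 -1.1 -2.2]
```

View pics/w1.png

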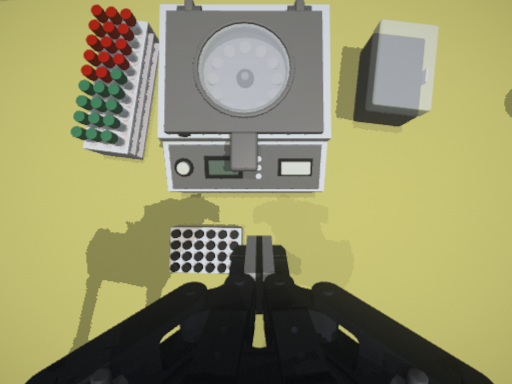

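```bash
python3 - <<'E'
import cv2
a=cv2.imread("pics/w1.png")[120:205,150:340]; cv2.imwrite("pics/w1c.png",cv2.resize(a,None,fx=4,fy=4,interpolation=cv2.INTER_CUBIC))
E
```

```text
(no output)
```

View pics/w1c.png

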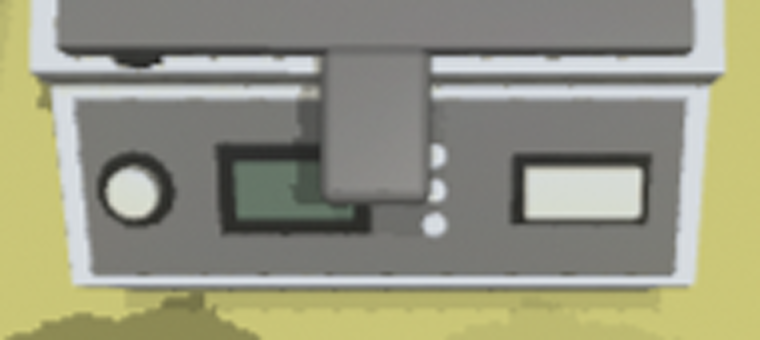

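```bash
cat >> h.py <<'E'
def projw(Rc,p,P):
    c=calibration('wrist');K=np.array(c['mtx']);H=np.linalg.inv(np.array(c['hand_eye']))
    t=(np.atleast_2d(P)-p)@Rc; q=(t@H[:3,:3].T+H[:3,3])@K.T; return q[:,:2]/q[:,2:]
E
python3 - <<'E'
from h import *
d=np.load('w1.npz')
L=[((-55,110,92),(52,86)),((-55,-110,92),(710,86)),((-120,110,66),(75,284)),((-120,-110,66),(693,284)),((-98,17,126),(322,199)),((-98,-17,126),(430,199))]
keys=[(131,193),(584,193)]
def res(p):
    kx=p[3]; P=np.array([a for a,_ in L])/1000
    ks=np.array([[kx,84,92-(-55-kx)*.4]+9*n,[kx,-68,92-(-55-kx)*.4]+10*n])/1000
    uv=np.array([b for _,b in L]+keys)/4+[150,120]
    return projw(d['R'],d['p'],world(p,np.vstack([P,ks])))-uv
s=least_squares(lambda p:res(p).ravel(),[.58,-.03,-.13,-85],loss='soft_l1',x_scale=[.1,.1,.1,10])
print(s.x,np.degrees(s.x[2]));print(res(s.x).round(1).tolist())
print(world(s.x,keytop(s.x[3])),world(s.x,[-.082,0,.12]))
E
```

```text
[ 5.83007270e-01 -3.61537696e-02 -1.34510479e-01 -8.72207939e+01] -7.706882726609757
[[-0.1, -0.3], [0.1, -0.3], [-0.5, -0.2], [0.5, -0.3], [-0.6, 0.5], [0.5, 0.5], [0.2, -0.1], [-0.0, 0.1]]
[[ 0.48377488 -0.09134472  0.08839647]] [[ 0.50174797 -0.02515714  0.12      ]]
```

```bash
sed -i 's/^POSE=.*/POSE=[.5830,-.0361,-.1345]/; s/kx=-85.2/kx=-87.4/' h.py; python3 - <<'E'
from h import *
k=world(POSE,keytop())[0]; N=cfR().apply(n)
plan(k+.03*N,toolR(68.2))
E
```

```text
clock 2.45 pos [ 0.4168 -0.031   0.3097] F [-0.1  0.6  0.6] w -0.0001 q [-0.29 -0.22  1.9   0.06  1.09  1.4 ]
turn [ 0.1  -0.07 -0.  ] | shift before turn [-13.5  50.4 203.2] | after turn [-13.3  50.8 203.1]
```

Call:
drive_tool:
  targets: [0,0,0,-4.5,17,40,0,0,0,0,-4.5,17,40,0,0,0,0,-4.5,16.5,40,0,0,0,0,0,0,40,0,0,0,0,0,0,43,0,0,0,0,0,0,0,0,0,0,0,0,0,0,0]

```text
clock: 3.32
position: [0.4725, -0.0899, 0.1167]
ee_rot: [0.014, 0.98, -0.066, 0.19]
contact_force: [-0.0, -0.7, 0.5]
width: 0.0002
```

```bash
python3 - <<'E'
from h import *
k=world(POSE,keytop())[0]
plan(k,toolR(68.2))
for nme in("wrist","side"):
    im=get_image(nme)
    cv2.imwrite(f"pics/{nme}2.png",im[:,:,::-1])
E
```

```text
clock 3.325 pos [ 0.4725 -0.0899  0.1167] F [-0.  -0.7  0.5] w 0.0002 q [-0.41  0.07  2.17  0.2   0.54  1.15]
turn [ 0.1  -0.11 -0.03] | shift before turn [-0.2 -0.2 30.5] | after turn [-0.2 -0.1 30.5]
```

View pics/wrist2.png

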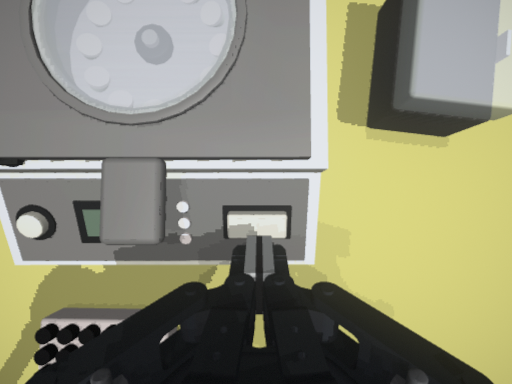

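View pics/side2.png

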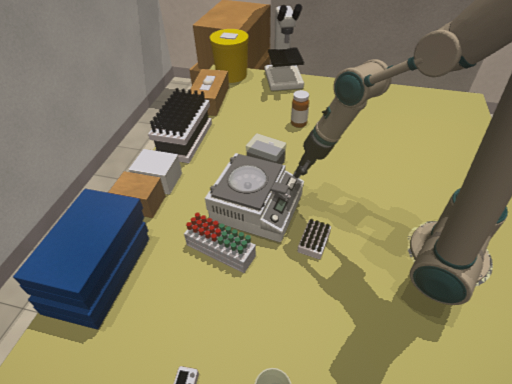

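Call:
drive_tool:
  targets: [0,0,0,0,0,14,0,0,0,0,0,0,12,0,0,0,0,0,0,3,0,0,0,0,0,0,2,0,0,0,0,0,0,0,0]

```text
clock: 4.05
position: [0.4831, -0.0911, 0.0875]
ee_rot: [0.014, 0.98, -0.067, 0.189]
contact_force: [-0.9, 0.8, 1.8]
width: 0.0001
```

Call:
drive_tool:
  targets: [0,0,0,0,0,2,0,0,0,0,0,0,2,0,0,0,0,0,0,0,0]

```text
clock: 4.42
position: [0.4846, -0.0914, 0.0836]
ee_rot: [0.013, 0.98, -0.067, 0.189]
contact_force: [-2.7, 0.0, 5.0]
width: 0.0001
```

Call:
drive_tool:
  targets: [0,0,0,0,0,1,0,0,0,0,0,0,0,0]

```text
clock: 4.68
position: [0.4847, -0.0913, 0.0835]
ee_rot: [0.014, 0.979, -0.066, 0.19]
contact_force: [-9.5, 0.2, 15.2]
width: -0.0001
```

Call:
drive_tool:
  targets: [0,0,0,0,0,1,0,0,0,0,0,0,0,0]

```text
clock: 4.92
position: [0.4848, -0.0913, 0.0833]
ee_rot: [0.014, 0.979, -0.066, 0.19]
contact_force: [-15.0, 1.4, 26.0]
width: 0.0002
```

Call:
drive_tool:
  targets: [0,0,0,0,0,-4,0,0,0,0,0,0,-10,0,0,0,0,0,0,-30,0,0,0,0,0,0,-40,0,0,0,0,0,0,-40,0,0,0,0,0,0,0,0,0,0,0,0,0,0,0]

```text
clock: 5.8
position: [0.4392, -0.085, 0.1962]
ee_rot: [0.013, 0.98, -0.067, 0.189]
contact_force: [-0.4, -0.6, -1.0]
width: 0.0001
```

```bash
python3 - <<'E'
from h import *
s,Rc,p=cur(); im=get_image("wrist"); np.savez('w3.npz',R=Rc.as_matrix(),p=p)
print(p,s['contact_force'])
cv2.imwrite("pics/w3.png",im[:,:,::-1])
cv2.imwrite("pics/side3.png",cv2.resize(get_image("side")[140:260,190:330,::-1],None,fx=5,fy=5,interpolation=cv2.INTER_CUBIC))
hinge=np.array([.108,0,.116])
for th in (0,.12):
    c,sn=np.cos(th),np.sin(th)
    P=[]
    for a in ((-.206,.017,.010),(-.206,-.017,.010),(-.158,.017,.010),(-.158,-.017,.01)):
        P.append([hinge[0]+c*a[0]+sn*a[2],a[1],hinge[2]-sn*a[0]+c*a[2]])
    print(th,projw(Rc.as_matrix(),p,world(POSE,P)).round(1).tolist())
E
```

```text
[ 0.43919039 -0.08499371  0.1961992 ] [-0.42946911 -0.64925093 -0.96386478]
0 [[153.8, 190.2], [195.7, 190.1], [154.7, 131.8], [196.2, 131.7]]
0.12 [[141.6, 184.9], [188.4, 184.8], [145.8, 122.4], [190.8, 122.4]]
```

View pics/w3.png

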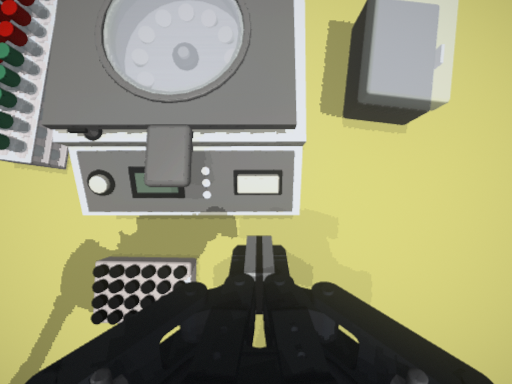

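View pics/side3.png

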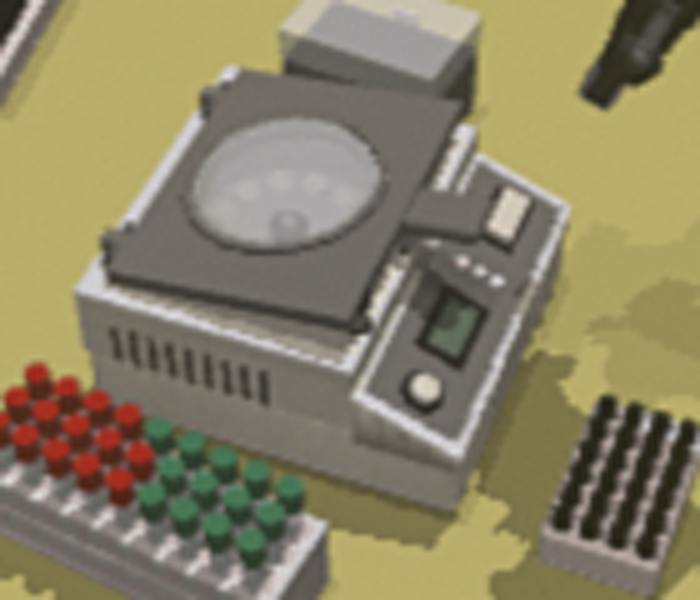

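```bash
cat >> h.py <<'E'
def lidpt(a,th):
    c,s=np.cos(th),np.sin(th); return np.array([.108+c*a[0]+s*a[2],a[1],.116-s*a[0]+c*a[2]])
def grasp(th,pitch,back=0,depth=.020):
    Rt=toolR(pitch); return world(POSE,lidpt((-.190,0,.004),th))[0]+Rt.apply([0,0,depth-back]),Rt
E
python3 - <<'E'
from h import *
a=cv2.imread("pics/w3.png")[110:210,70:310]; cv2.imwrite("pics/w3c.png",cv2.resize(a,None,fx=3.3,fy=3.3,interpolation=cv2.INTER_CUBIC))
plan(*grasp(.1,58,.08))
E
```

```text
clock 5.9 pos [ 0.4389 -0.0848  0.1952] F [ 1.  -0.5  0.4] w -0.0001 q [-0.44 -0.08  2.09  0.16  0.78  1.18]
turn [ 0.06 10.27 -0.07] | shift before turn [ 20.  -67.6  13.8] | after turn [ 17.3 -67.6  17.2]
```

View pics/w3c.png

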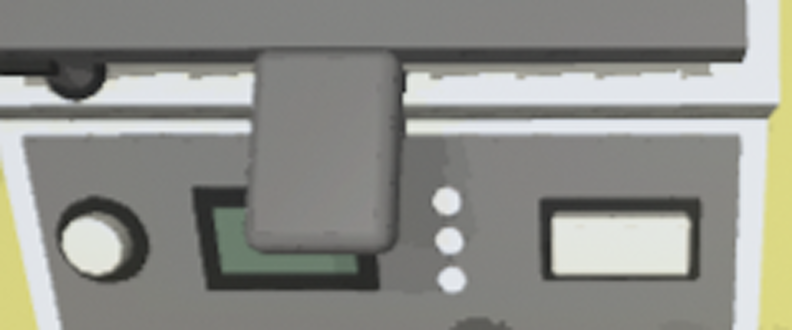

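Call:
drive_tool:
  targets: [0,0,0,10,-23,0,1,0,0,0,10,-22.5,0,1,0,0,0,0,-22,0,1,0,5.1,0,0,0,0,1,0,5.1,0,0,0,0,1,0,0,0,0,0,0,1,0,0,0,0,0,0,1]

```text
clock: 6.78
position: [0.4678, -0.0209, 0.204]
ee_rot: [0.019, 0.959, -0.065, 0.275]
contact_force: [-0.2, 0.1, -0.0]
width: 0.0854
```

```bash
python3 - <<'E'
from h import *
plan(*grasp(.11,58,.0))
s,Rc,p=cur(); im=get_image("wrist")
cv2.imwrite("pics/w4.png",im[:,:,::-1])
P=[lidpt(a,th) for th in(.1,.12) for a in ((-.206,.017,.010),(-.206,-.017,.010),(-.158,.017,.010),(-.158,-.017,.01))]
print(projw(Rc.as_matrix(),p,world(POSE,P)).round(1).tolist())
E
```

```text
clock 6.775 pos [ 0.4678 -0.0209  0.204 ] F [-0.2  0.1 -0. ] w 0.0854 q [-0.23 -0.12  2.18  0.1   0.53  1.4 ]
turn [ 0.11 -0.03 -0.05] | shift before turn [-3.1 -0.6 92.5] | after turn [-3.1 -0.4 92.5]
[[235.6, 225.8], [279.6, 225.8], [237.0, 168.5], [278.1, 168.4], [235.2, 224.4], [280.0, 224.3], [236.7, 166.7], [278.4, 166.7]]
```

View pics/w4.png

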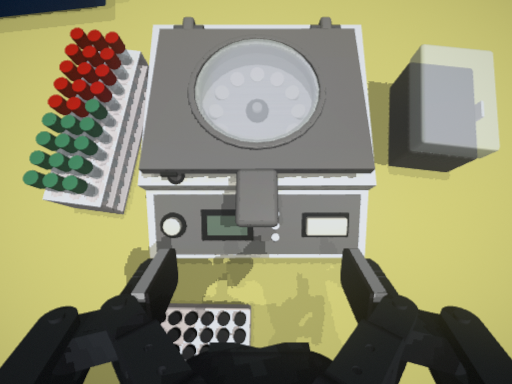

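Call:
drive_tool:
  targets: [0,0,0,-3,-0.5,30,1,0,0,0,0,0,30,1,0,0,0,0,0,20,1,0,0,0,0,0,12,1,0,0,0,0,0,0,1,0,0,0,0,0,0,1]

```text
clock: 7.58
position: [0.5134, -0.0267, 0.1251]
ee_rot: [0.019, 0.959, -0.065, 0.276]
contact_force: [-0.1, -0.1, -0.2]
width: 0.0855
```

```bash
python3 - <<'E'
from h import *
plan(*grasp(.11,58,.0))
cv2.imwrite("pics/w5.png",get_image("wrist")[:,:,::-1])
cv2.imwrite("pics/side5.png",cv2.resize(get_image("side")[110:260,190:350,::-1],None,fx=4,fy=4,interpolation=cv2.INTER_CUBIC))
E
```

```text
clock 7.575 pos [ 0.5134 -0.0267  0.1251] F [-0.1 -0.1 -0.2] w 0.0855 q [-0.22  0.07  2.25  0.16  0.27  1.34]
turn [ 0.11 -0.13 -0.04] | shift before turn [-0.2  0.   1.3] | after turn [-0.2  0.   1.3]
```

View pics/w5.png

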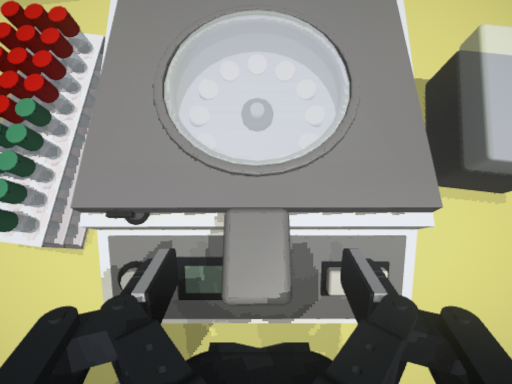

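View pics/side5.png

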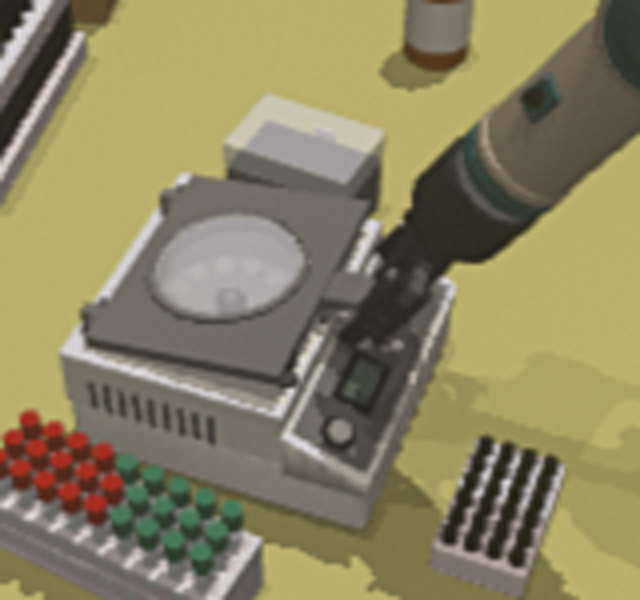

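Call:
drive_tool:
  targets: [0,0,0,0,0,1,0,0,0,0,0,0,0,0,0,0,0,0,0,0,0,0,0,0,0,0,0,0,0,0,0,0,0,0,0,0,0,0,0,0,0,0]
  grip_force: 50

```text
clock: 8.43
position: [0.5133, -0.0255, 0.1236]
ee_rot: [0.018, 0.959, -0.065, 0.275]
contact_force: [0.5, 9.1, 2.4]
width: 0.0332
```

```bash
python3 - <<'E'
from h import *
plan(*grasp(.11,58,.0))
cv2.imwrite("pics/w6.png",get_image("wrist")[:,:,::-1])
s,Rc,p=cur()
# TCP in lid frame about hinge, centrifuge frame
v=cfR().inv().apply(p-np.array([POSE[0],POSE[1],0]))-[.108,0,.116]; print('rel hinge',v)
print('hinge pt in tool mm',Rc.inv().apply(world(POSE,[.108,0,.116])[0]-p)*1000)
print('hinge axis in tool',Rc.inv().apply(cfR().apply([0,1,0])))
E
```

```text
clock 8.425 pos [ 0.5133 -0.0255  0.1236] F [0.5 9.1 2.4] w 0.0332 q [-0.22  0.08  2.25  0.17  0.26  1.34]
turn [ 0.02 -0.05 -0.09] | shift before turn [0.7 1.1 0.2] | after turn [0.7 1.1 0.2]
rel hinge [-0.17850466  0.00112752  0.00766209]
hinge pt in tool mm [147.23568236   0.88117608 101.21645265]
hinge axis in tool [-1.45451466e-03 -9.99998892e-01 -3.17984800e-04]
```

View pics/w6.png

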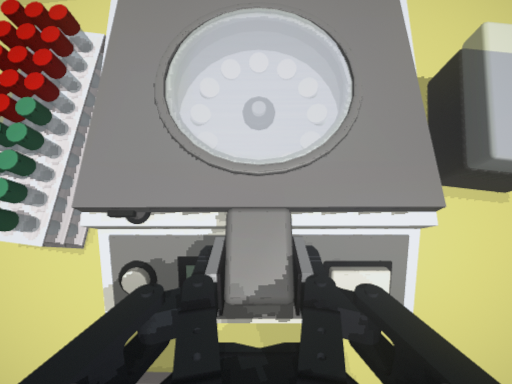

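Call:
drive_tool:
  targets: [0,0,0,0,-1,0,0,0,-2,0,3.6,0,-5.1,0,0,-2,0,3.6,0,-5.1,0,0,-2,0,3.6,0,-5.1,0,0,-2,0,3.6,0,-5.1,0,0,0,0,0,0,0,0]

```text
clock: 9.22
position: [0.516, -0.0258, 0.1483]
ee_rot: [0.015, 0.976, -0.067, 0.207]
contact_force: [-0.8, 2.3, -2.0]
width: 0.033
```

```bash
cat >> h.py <<'E'
def rep():
    s,Rc,p=cur()
    v=cfR().inv().apply(p-np.array([POSE[0],POSE[1],0]))-[.108,0,.116]
    z=cfR().inv().apply(Rc.apply([0,0,1])); pitch=np.degrees(np.arctan2(-z[2],z[0]))
    print('clk',s['clock'],'r',np.hypot(v[0],v[2]).round(4),'pos ang',np.degrees(np.arctan2(v[2],-v[0])).round(2),'y',v[1].round(4),'pitch',pitch.round(2),'F',np.round(s['contact_force'],1),'M',np.round(s['moment'],2),'w',round(s['width'],4),'q',np.round(s['qpos'],2))
    print('hinge in tool',(Rc.inv().apply(world(POSE,[.108,0,.116])[0]-p)*1000).round(1))
E
python3 -c "
from h import *
rep()"
```

```text
clk 9.225 r 0.1787 pos ang 10.4 y 0.0012 pitch 66.0 F [-0.8  2.3 -2. ] M [ 0.1   0.2  -0.09] w 0.033 q [-0.2   0.07  2.09  0.05  0.57  1.47]
hinge in tool [147.5   0.9 101. ]
```

Call:
drive_tool:
  targets: [0,-4,0,7.4,0,-10,0,0,-4,0,7.4,0,-10,0,0,-4,0,7.4,0,-10,0,0,-4,0,7.4,0,-10,0,0,-4,0,7.4,0,-10.1,0,0,0,0,0,0,0,0]

```text
clock: 9.98
position: [0.5372, -0.0286, 0.2063]
ee_rot: [0.003, 0.997, -0.067, 0.034]
contact_force: [-3.2, 0.9, 0.1]
width: 0.0334
```

```bash
python3 -c "
from h import *
rep()"
```

```text
clk 9.975 r 0.1788 pos ang 30.33 y 0.0013 pitch 86.13 F [-3.2  0.9  0.1] M [0.32 0.41 0.49] w 0.0334 q [-0.18  0.2   1.68  0.    1.2   1.52]
hinge in tool [147.9   1.2 100.5]
```

Call:
drive_tool:
  targets: [0,-4,0,7.4,0,-10,0,0,-4,0,7.4,0,-10,0,0,-4,0,7.4,0,-10,0,0,-4,0,7.4,0,-10,0,0,-4,0,7.4,0,-10,0,0,0,0,0,0,0,0]

```text
clock: 10.72
position: [0.5771, -0.0341, 0.2536]
ee_rot: [-0.009, 0.988, -0.068, -0.14]
contact_force: [-4.1, 1.3, 4.5]
width: 0.0332
```

```bash
python3 - <<'E'
from h import *
rep()
s,Rc,p=cur();np.savez('w7.npz',R=Rc.as_matrix(),p=p)
cv2.imwrite("pics/w7.png",get_image("wrist")[:,:,::-1])
for n_,(a,b,c,d) in {"side":(100,260,190,350),"scene":(100,250,165,325)}.items():
    im=get_image(n_); cv2.imwrite(f"pics/{n_}7f.png",im[:,:,::-1]); cv2.imwrite(f"pics/{n_}7.png",cv2.resize(im[a:b,c:d,::-1],None,fx=3.75,fy=3.75,interpolation=cv2.INTER_CUBIC))
E
```

```text
clk 10.725 r 0.1788 pos ang 50.33 y 0.0012 pitch 106.18 F [-4.1  1.3  4.5] M [ 0.05  0.66 -0.17] w 0.0332 q [-0.17  0.43  1.25 -0.01  1.75  1.53]
hinge in tool [148.    0.9 100.4]
```

View pics/w7.png

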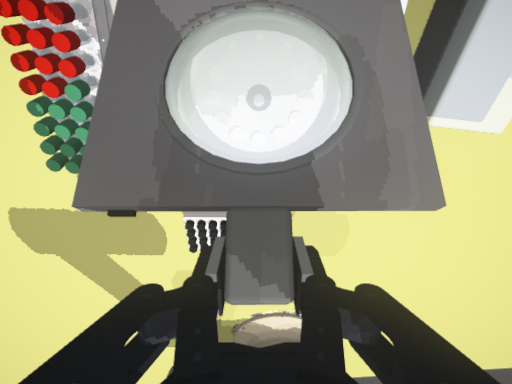

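View pics/side7.png

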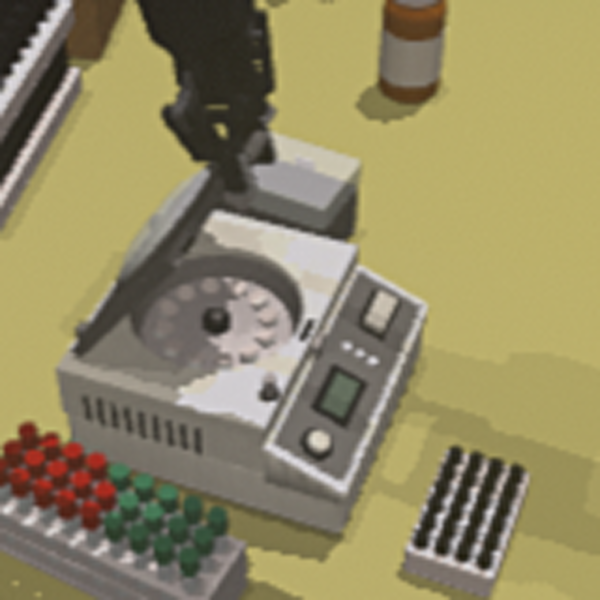

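View pics/scene7.png

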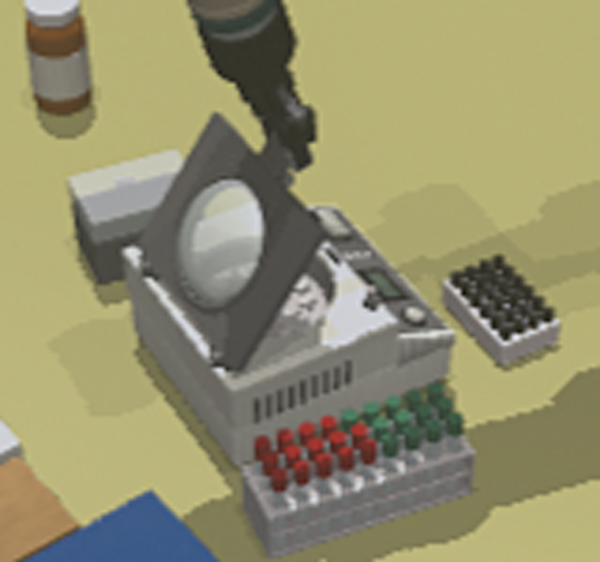

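```bash
python3 - <<'E'
from h import *
d=np.load('w7.npz')
for th in (52,54,56,58):
    t=np.radians(th); P=world(POSE,[lidpt((-.158,-.098,.008),t),lidpt((-.158,.098,.008),t)])
    H=world(POSE,[lidpt((-.206,.017,.01),t),lidpt((-.206,-.017,.01),t)])
    print(th,'scene',proj('scene',P).round(1).tolist(),'wrist',projw(d['R'],d['p'],np.vstack([P,H])).round(1).tolist())
E
```

```text
52 scene [[221.9, 129.7], [250.7, 161.6]] wrist [[441.2, 208.8], [79.6, 209.8], [225.9, 304.6], [295.7, 304.4]]
54 scene [[220.7, 129.4], [249.5, 161.4]] wrist [[447.4, 205.7], [73.4, 206.7], [224.3, 304.9], [297.5, 304.7]]
56 scene [[219.5, 129.1], [248.3, 161.2]] wrist [[454.0, 202.0], [66.9, 203.1], [222.4, 304.6], [299.5, 304.4]]
58 scene [[218.2, 128.9], [247.0, 161.0]] wrist [[460.9, 197.7], [60.1, 198.8], [220.4, 303.7], [301.7, 303.5]]
```

```bash
python3 - <<'E'
from h import *
d=np.load('w1.npz')
for z in (.004,.006,.008,.010):
    P=world(POSE,[lidpt((-.158,.098,z),0),lidpt((-.158,-.098,z),0)])
    print(z,projw(d['R'],d['p'],P).round(1).tolist())
    d7=np.load('w7.npz'); f=lambda t: (projw(d7['R'],d7['p'],world(POSE,[lidpt((-.158,.098,z),t),lidpt((-.158,-.098,z),t)]))-[[73,207],[446,207]]).ravel()
    print(np.degrees(least_squares(f,.9).x),f(np.radians(54)).round(1))
E
```

```text
0.004 [[165.3, 132.2], [323.2, 132.1]]Traceback (most recent call last):
  File "<stdin>", line 7, in <module>
    return func(*args, **kwargs)
    vector_fun = VectorFunction(
        fun_wrapped,
    ...<6 lines>...
        workers=workers
    )
    self._update_fun()
    ~~~~~~~~~~~~~~~~^^
    self.f = self.fun_wrapped(xp_copy(self.x))
             ~~~~~~~~~~~~~~~~^^^^^^^^^^^^^^^^^
    return np.atleast_1d(self.fun(x))
                         ~~~~~~~~^^^
    return self.f(x, *self.args, **self.kwargs)
           ~~~~~~^^^^^^^^^^^^^^^^^^^^^^^^^^^^^^
  File "<stdin>", line 6, in <lambda>
  File "h.py", line 29, in lidpt
    c,s=np.cos(th),np.sin(th); return np.array([.108+c*a[0]+s*a[2],a[1],.116-s*a[0]+c*a[2]])
                                      ~~~~~~~~^^^^^^^^^^^^^^^^^^^^^^^^^^^^^^^^^^^^^^^^^^^^^^
ValueError: setting an array element with a sequence. The requested array has an inhomogeneous shape after 1 dimensions. The detected shape was (3,) + inhomogeneous part.
```

```bash
python3 - <<'E'
import cv2
a=cv2.imread("pics/w7.png")[180:235,40:120];b=cv2.imread("pics/w7.png")[180:235,400:480]
cv2.imwrite("pics/w7c.png",cv2.resize(cv2.hconcat([a,b]),None,fx=5,fy=5,interpolation=cv2.INTER_CUBIC))
E
```

```text
(no output)
```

View pics/w7c.png

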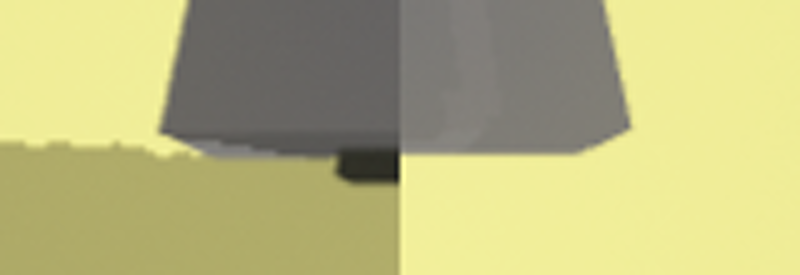

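```bash
python3 - <<'E'
from h import *
d=np.load('w1.npz')
for z in (.004,.006,.008,.010):
    print(z,projw(d['R'],d['p'],world(POSE,[lidpt((-.158,.098,z),0),lidpt((-.158,-.098,z),0)])).round(1).tolist())
    d7=np.load('w7.npz'); f=lambda t: (projw(d7['R'],d7['p'],world(POSE,[lidpt((-.158,.098,z),t[0]),lidpt((-.158,-.098,z),t[0])]))-[[72,206],[446,206]]).ravel()
    s=least_squares(f,[.9]); print(np.degrees(s.x),f(s.x).round(1))
E
```

```text
0.004 [[165.3, 132.2], [323.2, 132.1]]
[55.45487869] [ 1.5  0.5  1.4 -0.6]
0.006 [[164.8, 131.8], [323.6, 131.7]]
[54.73818882] [ 1.4  0.6  1.4 -0.5]
0.008 [[164.3, 131.4], [324.0, 131.3]]
[54.02527512] [ 1.3  0.7  1.5 -0.3]
0.01 [[163.7, 131.0], [324.3, 130.9]]
[53.31631303] [ 1.2  0.9  1.6 -0.2]
```

Call:
drive_tool:
  targets: [0,-2.75,0,5,0,-7,0,0,-2.75,0,5,0,-7,0,0,0,0,0,0,0,0,0,0,0,0,0,0,0,0,0,0,0,0,0,0,0,0,0,0,0,0,0,0,0,0,0,0,0,0]

```text
clock: 11.75
position: [0.5909, -0.0359, 0.264]
ee_rot: [-0.012, 0.98, -0.067, -0.186]
contact_force: [-2.4, 2.8, 1.0]
width: 0.0336
```

```bash
python3 - <<'E'
from h import *
rep()
s,Rc,p=cur();np.savez('w8.npz',R=Rc.as_matrix(),p=p)
im=get_image("wrist")[:,:,::-1]; cv2.imwrite("pics/w8.png",im)
a=im[180:235,40:120];b=im[180:235,400:480]
cv2.imwrite("pics/w8c.png",cv2.resize(cv2.hconcat([a,b]),None,fx=5,fy=5,interpolation=cv2.INTER_CUBIC))
cv2.imwrite("pics/side8.png",get_image("side")[:,:,::-1])
E
```

```text
clk 11.75 r 0.1787 pos ang 55.89 y 0.0012 pitch 111.43 F [-2.4  2.8  1. ] M [ 0.1   0.54 -0.26] w 0.0336 q [-0.17  0.5   1.12 -0.01  1.89  1.54]
hinge in tool [147.4   0.9 101.1]
```

View pics/w8c.png

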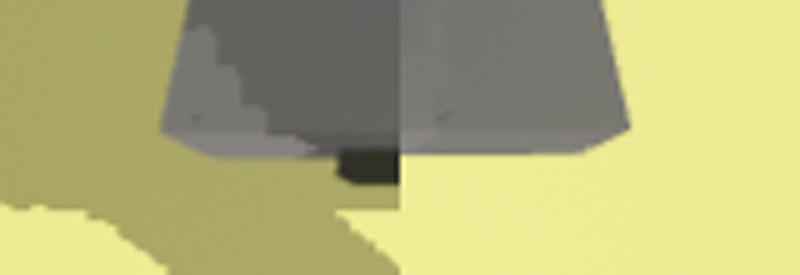

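View pics/side8.png

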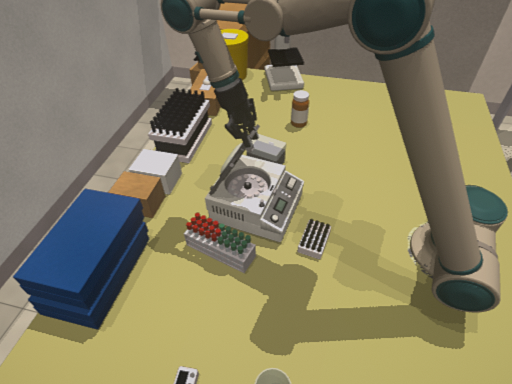

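```bash
python3 -c "
from h import *
rep(); print(sign_off())"
```

```text
clk 11.85 r 0.1787 pos ang 55.92 y 0.0012 pitch 111.43 F [-1.5  3.6  1.6] M [ 0.11  0.6  -0.29] w 0.0333 q [-0.17  0.51  1.12 -0.01  1.89  1.54]
hinge in tool [147.3   0.9 101.2]
the job is handed in; nothing more can be done
None
```

I pressed the release key fully down to its stop and let it come up, and the lid popped open. I then took the lid by its handle and lifted it along its hinge arc. I handed the job in at 11.9 s with the gripper still holding the handle.

**Lid angle:** it is at about 60°. The arm's own motion gives 59.7°, and the wrist camera gives about 60°. The camera value is a fit made at about 54.7° plus the last 5.3° lift. That fit left 1 to 1.5 pixels of error and depends on an assumed lid thickness, so allow about ±1°.

**Grip and force:** the jaws stand at 33 mm, held at 50 N, with no sign of slip. The force at the wrist is under 5 N at rest. The highest reading was about 30 N, while pressing the key against its stop.

**Other things:** I never moved near the start key. The last pictures show the racks, tip box and bottle where they stood. I compared these by eye only, and did not check the beaker and timer closely.

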